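# Put the printing tools back on their own shadow boards

## Task

The brayer, the brush and the spring clamp have been put back on one another's shadow boards: lay each one on the board that shows its own outline, flat on the outline and pointing the same way as it. The board without an outline is free for setting a tool aside meanwhile. Leave the marker and the pencil between the boards where they lie.

Things in the scene. Friction and masses are not known exactly. Their poses are not given: they have to be found in the camera images.
- brayer: Brayer: dark roller 95 mm wide, 32 mm across, on a wooden handle; 191 mm long, 0.16-0.29 kg. Origin: centre of its outline, underside level. z up, +y to the handle's end, x across. Handle 24 mm wide, y = -4 to 96, z = 4 to 28 mm; roller at y = -79 mm. Roller end heavy: grip firmly across the handle near y = 10 mm. Starts on the board with the clamp's outline.
- brush: Paint brush, dark green handle: 197 mm long, 12 mm thick, about 30 g. Origin: centre of its outline, underside level. z up, +y to the handle's end, x across. Flat head 26 mm wide, y = -98 to -41 mm; round handle 12 mm across, y = -42 to 98 mm. Grip across the handle near y = 0. Starts on the board with the brayer's outline.
- clamp: Orange spring clamp lying flat: 111 mm long, 40 mm wide, 18 mm high (pivot pin 24 mm, at y = -4 mm), 55 g. Origin: centre of its outline, underside. z up, +y to the handles' ends, -y to the jaws, x across. It is rigid and does not open; grip across both handles (up to 40 mm) near y = 20 mm. Starts on the board with the brush's outline.
- board_brayer: Fixed plywood board, 110 x 220 x 6 mm, with a flat grey painted outline of the brayer. Origin: underside, on the long centre line, 15 mm inside the end nearer the robot. z up, +y along the board towards that near end, x across. Board centre and outline centre at (0, -95 mm), top at z = 6 mm. The tool is right with its origin there and its y along the board's y.
- board_brush: Fixed plywood board, 110 x 220 x 6 mm, with a flat grey painted outline of the brush. Origin: underside, on the long centre line, 15 mm inside the end nearer the robot. z up, +y along the board towards that near end, x across. Board centre and outline centre at (0, -95 mm), top at z = 6 mm. The tool is right with its origin there and its y along the board's y.
- board_clamp: Fixed plywood board, 110 x 220 x 6 mm, with a flat grey painted outline of the spring clamp. Origin: underside, on the long centre line, 15 mm inside the end nearer the robot. z up, +y along the board towards that near end, x across. Board centre and outline centre at (0, -95 mm), top at z = 6 mm. The tool is right with its origin there and its y along the board's y.
- board_blank: Fixed plywood board, 110 x 220 x 6 mm, without outline and empty at the start: the free spot. Origin: underside, on the long centre line, 15 mm inside the end nearer the robot. z up, +y along the board towards that near end, x across. Board centre at (0, -95 mm), top at z = 6 mm.
- marker: Bystander: black felt marker, 16 x 136 x 17 mm, lying on the table between the two middle boards. Origin: centre of its underside, y along its length.
- pencil: Bystander: yellow pencil, 8 x 174 x 8 mm, lying on the table between the leftmost board and its neighbour. Origin: centre of its underside, y along its length.
Not all that is in view belongs to the job. There is more than one size of the brush; the job needs the larger.

How it is judged:
By the outcome, as a careful person would: the job done as asked, in the order asked, and still so for the second after the job is handed in, with the robot touching nothing.
It also fails if it takes over 112 s, if anything falls off the work surface, if the arm or the gripper's body presses on something with over 40 N, if the wrist force passes 120 N, or if a joint passes its speed limit or range.

## Robot

A 6-joint arm with a two-finger parallel gripper is mounted at the origin on the work surface; the furniture and walls round the work are solid. World frame = base frame: x ahead of the robot, y to its left, z up, the work surface at z = 0. Lengths are in mm, angles in rad, forces in N, time in s.
With the tool pointing down it reaches from about 350 to 975 mm from the base axis. Payload 7.1 kg.
Tool frame: the origin (TCP) lies between the finger pads; the fingertips stand 19 mm ahead of it and the grasp point (between the pads) is the TCP (ctrl.finger_overhang is the distance from the TCP to the fingertips, in mm); z points along the fingers, y is the line along which they close (so a half turn about z gives the same grasp; the last joint's range is limited). The gripper opens to 88 mm and grips with 3 to 60 N. Pads are 20 mm wide; open, the fingers measure 115 mm over their backs; the gripper's body (75 mm by 178 mm) begins 61 mm behind the grasp point.
Start: joints at [1.284, 0.423, 1.63, -0, 1.089, -0.019], TCP at [165.35, 602.714, 241.675] pointing down, gripper open.
Joint ranges: [-3, 3], [-0.9, 2.11], [0.09, 2.58], [-1.31, 4.45], [0.11, 2.69], [-2.54, 2.54]. Speed limits (rad/s): [2.39, 2.39, 3.01, 3.14, 3.14, 3.14].

## Interface

Orientations are given as a rotation vector (axis times angle).
In Python, from workcell import ctrl gives the robot as it stands. The module is installed in compiled form; this text tells all that it offers.
- The arm moves only by the tool arm_command, never from a script. Its argument "rows" is one flat list of numbers, 7 for each row, row after row: the turn, a rotation vector about the tool's x, y, z scaled (see below), then the shift along the tool's x, y, z scaled (see below), then the opening, from -1 (shut) to 1 (fully open). A call has 1 to 5 rows; each row is the pose to reach, as a shift and turn from the pose commanded when the call began, along the tool's axes at that moment, turning the shorter way round; what a row does not reach only later rows make up. The controller multiplies each number of a shift by 80 mm and each number of a turn by 180 degrees. A row lasts 1/10 s, in which the tool goes at most 50 mm and 8.59 degrees, less where a joint would pass 70% of its speed; a pose out of reach is approached as far as the arm can. A call with a number of a shift or a turn outside -1 to 1 is refused whole. A call with a gripper value outside its range is refused whole. The fingers move at their own pace and stop on an object; the grip force is fixed at half the most. Time passes only in rows, so rows that repeat a pose let the fingers close. It gives the time, the measured TCP pose, the force, the opening and the grip force at its end, in the units of the state.
- ctrl.get_obs(): the state, without advancing time (a new reading comes with each control period).
- ctrl.get_image(name): name is "scene" or "top" or "wrist"; returns (picture, depth): 384x512x3 uint8, red, green, blue; 384x512 float32, mm along the optical axis (not along the pixel's ray), 0 where there is no reading.
- ctrl.camera_params(name): a dict with "camera_matrix" (3x3 intrinsics, pixels), "k1" (the pictures are not rectified: a ray, as slopes to the right and down, at radius r is drawn at 1 + k1 r^2 times it, then the intrinsics apply), "world_to_cam" (4x4, takes a point from world to camera coordinates); the wrist camera has in their place "tool_from_camera" (4x4, takes a point from camera to tool coordinates, whose origin is the TCP and whose axes are the flange's). Camera axes: x right, y down, z forward; pixel columns grow to the right and rows downward; lengths in mm; the calibration is good to about 2 mm. A picture is of the moment at which its call begins: read the wrist's pose just before it. camera_params takes no time and is no camera call.
- ctrl.close_job(): hands the job in; it is judged then, once.
The state is a dict: "t": time; "qpos": joint angles; "qvel": joint speeds; "joint_torque": joint torques, N m; "ee_pos": TCP position; "orientation": TCP orientation; "ft_force": force on the tool from outside, world axes, zero at the start; "moment": the same for the moment, N m; "width": finger opening in mm; "grasp_force": force on a finger pad.
Only numpy, scipy, OpenCV 4.12 (cv2) and the standard library are available. Lean on these libraries where they do the work, as an engineer would, in place of code of your own. Each camera call takes 0.05 s, during which the arm holds its last target. There are 200 camera calls.

## Working session

There is one attempt and no reset: what is moved stays moved. The work goes in short steps, Python scripts to look and compute and a tool call to move; the robot and the scene stay as the last step left them, time stands still between calls to the robot, and variables do not carry over. Pictures are saved under pics/ and viewed, at most 14 in all, crops included, and the job is handed in when it is done.

Besides the shell and the picture viewer there is one more tool, called as name(argument=value, ...) on one line, values as JSON. arm_command: Moves the arm, as the interface text tells. Shifts and turns lie within -1 to 1; 1 stands for 80 mm of shift or 180 degrees of turn. Its arguments: {"type":"object","properties":{"rows":{"type":"array","items":{"type":"number"}}},"required":["rows"]}

```bash
mkdir -p pics; cat > h.py <<'E'
import numpy as np, cv2
from workcell import ctrl
from scipy.spatial.transform import Rotation as R
def cam(name):
    p=ctrl.camera_params(name)
    K=np.array(p["camera_matrix"]);k1=p["k1"]
    if name=="wrist":
        o=ctrl.get_obs();T=np.eye(4);T[:3,:3]=R.from_rotvec(o["orientation"]).as_matrix();T[:3,3]=o["ee_pos"]
        C=T@np.array(p["tool_from_camera"])
    else: C=np.linalg.inv(np.array(p["world_to_cam"]))
    return K,k1,C
def px2w(c,uv,z):
    """pixels -> world points on plane z"""
    K,k1,C=c
    n=cv2.undistortPoints(np.array(uv,float).reshape(-1,1,2),K,np.array([k1,0,0,0.]))[:,0]
    d=np.c_[n,np.ones(len(n))]@C[:3,:3].T
    return C[:3,3]+d*((z-C[2,3])/d[:,2])[:,None]
def shot(name,f=None):
    c=cam(name);im,d=ctrl.get_image(name)
    if f: cv2.imwrite("pics/"+f,im[:,:,::-1])
    return c,im,d
E
python3 - <<'E'
from h import *
for n in("top","scene"):
    c,im,d=shot(n,n+"0.png");print(c[2].round(3).tolist(),c[0][0,0])
print(ctrl.get_obs())
E
```

```text
[[0.003, -0.991, 0.133, 322.724], [-1.0, -0.003, -0.004, -5.993], [0.005, -0.133, -0.991, 1093.279], [0.0, 0.0, 0.0, 1.0]] 422.0552917736705
[[-0.75, -0.321, 0.578, -324.906], [-0.661, 0.353, -0.662, 908.763], [0.008, -0.879, -0.477, 671.576], [0.0, 0.0, 0.0, 1.0]] 421.5810310465749
{'t': 0.1, 'qpos': array([ 1.28400960e+00,  4.23773404e-01,  1.63057448e+00, -6.38849129e-06,
        1.08858777e+00, -1.89852228e-02]), 'qvel': array([-0.00069871,  0.000772  , -0.00184149, -0.00112434, -0.00079733,
       -0.0014799 ]), 'joint_torque': array([ 2.05149713e-04, -5.45615995e+01, -2.74323750e+01,  6.44283299e-02,
        1.88672292e-02, -5.14971430e-05]), 'ee_pos': array([165.22175528, 602.29464972, 240.98915871]), 'orientation': array([-4.19374444e-01, -3.11327404e+00,  2.08619465e-03]), 'ft_force': array([ 0.45332516, -0.47446695,  0.85897908]), 'moment': array([-0.05378515, -0.00868114,  0.01791757]), 'grasp_force': 0.0, 'width': 88.10547616734485}
```

View pics/top0.png

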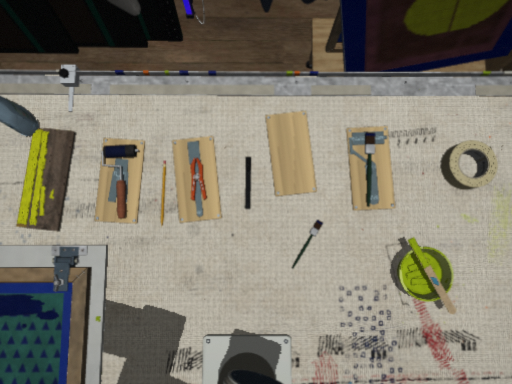

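View pics/scene0.png

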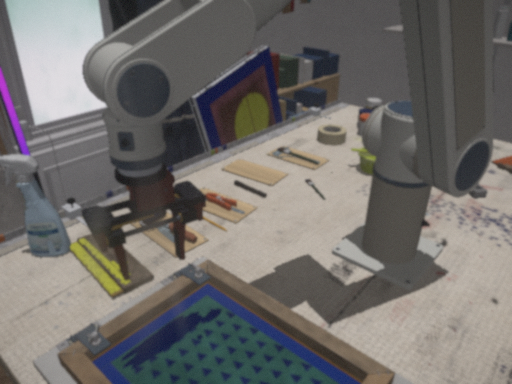

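Top view: the brayer (121,180) lies on the clamp-outline board. The orange clamp (197,180) is on the brush-outline board, the blank board is at (291,153), and the large brush (370,170) is on the brayer-outline board.

Lookalikes:
- Brush: the large one at (370,170) and a small one at (308,244). I choose the large one, on the board.
- Brayer handle or clamp against the pencil (163,192) and marker (248,182), which stay where they are.

```bash
python3 - <<'E'
from h import *
c=cam("top");im=cv2.imread("pics/top0.png")
hsv=cv2.cvtColor(im,cv2.COLOR_BGR2HSV)
a=cv2.inRange(hsv,(10,50,90),(25,160,255));b=cv2.inRange(hsv,(0,0,0),(180,255,1))
for n,(x0,y0,x1,y1) in dict(clampB=(90,130,152,230),brushB=(168,130,226,228),blank=(260,105,322,200),brayerB=(342,120,400,216)).items():
    m=np.zeros_like(a);m[y0:y1,x0:x1]=a[y0:y1,x0:x1]
    m=cv2.morphologyEx(m,cv2.MORPH_OPEN,np.ones((2,2)))
    p=cv2.findNonZero(m)
    w=px2w(c,p.reshape(-1,2),6)[:,:2].astype(np.float32)
    r=cv2.minAreaRect(w); print(n,np.round(r[0],1),np.round(r[1],1),round(r[2],2))
cr=lambda x,y,w,h,s:cv2.resize(im[y:y+h,x:x+w],None,fx=s,fy=s,interpolation=cv2.INTER_CUBIC)
cv2.imwrite("pics/crop.png",np.hstack([cr(92,130,135,100,3.0),cr(340,120,60,100,3.0),cr(285,210,50,100,3.0)]))
p=ctrl.camera_params("wrist");print(np.array(p["tool_from_camera"]).round(3).tolist(),p["camera_matrix"])
E
```

```text
clampB [494.9 330.4] [111.1 221.1] 86.55
brushB [499.1 132. ] [220.7 111.2] 6.61
blank [ 569.2 -114.5] [221. 111.] 6.75
brayerB [ 530.2 -322.5] [221.  111.1] 3.08
[[0.0, -0.953, -0.302, 84.131], [1.0, -0.0, 0.002, -0.638], [-0.002, -0.302, 0.953, -144.109], [0.0, 0.0, 0.0, 1.0]] [[283.53234815   0.         253.71978345]
 [  0.         283.53234815 194.10281189]
 [  0.           0.           1.        ]]
```

View pics/crop.png

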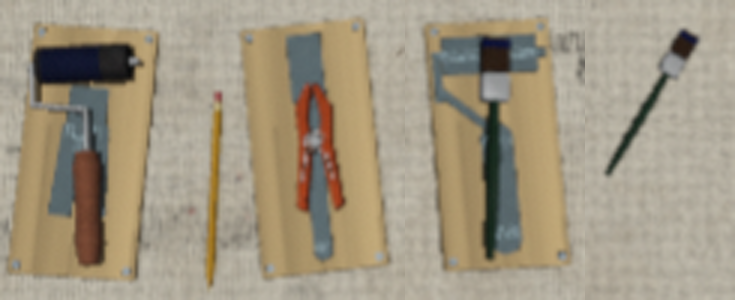

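The crop confirms it: the large brush is on the brayer-outline board and the small loose one is the decoy. Next I measure the tools in the top view and work out the way to the clamp, which will be set aside first.

```bash
cat >> h.py <<'E'
def go(x,y,z,th):
    """shift from present pose in tool axes (mm) and turn about tool z (deg)"""
    o=ctrl.get_obs();M=R.from_rotvec(o["orientation"]).as_matrix()
    cur=np.degrees(np.arctan2(M[1,1],M[0,1]))
    s=M.T@(np.array([x,y,z])-o["ee_pos"]); print("t",round(o["t"],2),"pos",o["ee_pos"].round(1),"th",round(cur,2),"w",round(o["width"],1),"gf",round(o["grasp_force"],1),"ft",o["ft_force"].round(1),"tilt",M[:,2].round(4))
    print("shift mm",s.round(1),"scaled",(s/80).round(3),"turn z deg",round(cur-th,2),"scaled",round((cur-th)/180,4))
def mk(hsv,lo,hi,box=None):
    a=cv2.inRange(hsv,lo,hi)
    if box:
        m=np.zeros_like(a);x0,y0,x1,y1=box;m[y0:y1,x0:x1]=a[y0:y1,x0:x1];a=m
    n,l,s,_=cv2.connectedComponentsWithStats(a)
    return (l==1+np.argmax(s[1:,4])).astype(np.uint8)*255
def rect(c,m,z):
    w=px2w(c,cv2.findNonZero(m).reshape(-1,2),z)[:,:2].astype(np.float32)
    v=cv2.fitLine(w,cv2.DIST_L2,0,.01,.01).ravel()
    a=np.degrees(np.arctan2(v[1],v[0]));a=(a+90)%180-90
    d=np.array([np.cos(np.radians(a)),np.sin(np.radians(a))]);q=np.array([-d[1],d[0]])
    e=w@d;f=w@q
    ce=d*(e.max()+e.min())/2+q*(f.max()+f.min())/2
    return ce.round(1),"mean",w.mean(0).round(1),"LxW",round(float(np.ptp(e)),1),round(float(np.ptp(f)),1),"axis",round(float(a),2)
E
python3 - <<'E'
from h import *
c=cam("top");im=cv2.imread("pics/top0.png");hsv=cv2.cvtColor(im,cv2.COLOR_BGR2HSV)
print("clamp",rect(c,mk(hsv,(0,130,110),(14,255,255),(170,130,226,228)),15))
print("brush",rect(c,mk(hsv,(30,0,0),(130,255,75),(345,120,400,216)),12))
print("brhandle",rect(c,mk(hsv,(0,70,40),(12,255,170),(95,165,145,225)),22))
print("roller",rect(c,mk(hsv,(90,30,0),(140,255,80),(95,135,150,170)),22))
print(hsv[190,370],hsv[200,368],hsv[200,122],hsv[155,120],hsv[170,197])
go(500,132,200,96.6)
E
```

```text
clamp (array([500.9, 120.1], dtype=float32), 'mean', array([501.9, 120.4], dtype=float32), 'LxW', 109.2, 13.1, 'axis', 9.28)
brush (array([ 500.1, -312.5], dtype=float32), 'mean', array([ 503.6, -313.3], dtype=float32), 'LxW', 134.3, 13.6, 'axis', -2.92)
brhandle (array([446.7, 323.2], dtype=float32), 'mean', array([447.1, 323.1], dtype=float32), 'LxW', 95.5, 23.0, 'axis', 3.87)
roller (array([570.2, 342.2], dtype=float32), 'mean', array([569.8, 343.5], dtype=float32), 'LxW', 55.1, 27.0, 'axis', 89.47)
[79 62 58] [ 71 108  40] [  9 146  98] [118 128  32] [ 97  40 108]
t 0.1 pos [165.2 602.3 241. ] th 74.66 w 88.1 gf 0.0 ft [ 0.5 -0.5  0.9] tilt [-4.0e-04 -1.3e-03 -1.0e+00]
shift mm [-447.3 -364.9   41.5] scaled [-5.591 -4.561  0.518] turn z deg -21.94 scaled -0.1219
```

arm_command(rows=[0,0,0,-0.93,-0.76,0.086,1,0,0,0,-0.93,-0.76,0.086,1])

```text
t: 0.3
ee_pos: [220.9, 523.6, 234.1]
orientation: [-0.416, -3.114, 0.001]
ft_force: [1.0, -0.2, -0.6]
width: 87.6
grasp_force: 0.0
```

arm_command(rows=[0,0,0,-0.93,-0.76,0.086,1,0,0,0,-0.93,-0.76,0.086,1])

```text
t: 0.5
ee_pos: [277.2, 444.1, 227.4]
orientation: [-0.418, -3.113, 0.001]
ft_force: [-0.6, 0.0, 0.6]
width: 87.6
grasp_force: 0.0
```

arm_command(rows=[0,0,0,-0.93,-0.76,0.086,1,0,0,0,-0.93,-0.76,0.086,1])

```text
t: 0.7
ee_pos: [333.0, 365.8, 220.8]
orientation: [-0.419, -3.113, 0.001]
ft_force: [-0.1, 0.4, -0.5]
width: 87.6
grasp_force: 0.0
```

arm_command(rows=[0,0,0,-0.93,-0.76,0.086,1,0,0,0,-0.93,-0.76,0.086,1])

```text
t: 0.9
ee_pos: [388.7, 287.5, 213.9]
orientation: [-0.419, -3.113, 0.0]
ft_force: [1.2, 0.8, 0.3]
width: 87.7
grasp_force: 0.0
```

arm_command(rows=[0,0,0,-0.93,-0.76,0.086,1,0,0,0,-0.93,-0.76,0.086,1])

```text
t: 1.1
ee_pos: [444.4, 209.1, 207.1]
orientation: [-0.42, -3.113, 0.0]
ft_force: [0.2, 0.6, -0.1]
width: 87.8
grasp_force: 0.0
```

arm_command(rows=[0,0,-0.122,-0.93,-0.76,0.086,1,0,0,-0.122,-0.93,-0.76,0.086,1,0,0,-0.122,-0.93,-0.76,0.086,1,0,0,-0.122,-0.93,-0.76,0.086,1])

```text
t: 1.5
ee_pos: [499.8, 131.3, 199.9]
orientation: [0.178, -3.136, 0.0]
ft_force: [0.7, -0.2, 0.3]
width: 88.0
grasp_force: 0.0
```

```bash
python3 - <<'E'
from h import *
go(500,132,200,96.6)
c,im,d=shot("wrist","w1.png")
hsv=cv2.cvtColor(im,cv2.COLOR_RGB2HSV)
for n,m in(("clamp",mk(hsv,(0,130,90),(14,255,255))),):
    print(n,rect(c,m,15))
E
```

```text
t 1.5 pos [499.8 131.3 199.9] th 96.49 w 88.0 gf 0.0 ft [ 0.7 -0.2  0.3] tilt [-8.e-04 -2.e-04 -1.e+00]
shift mm [-0.3  0.7 -0.1] scaled [-0.003  0.009 -0.001] turn z deg -0.11 scaled -0.0006
clamp (array([499.8, 118.6], dtype=float32), 'mean', array([496.9, 118. ], dtype=float32), 'LxW', 108.5, 11.6, 'axis', 9.11)
```

View pics/w1.png

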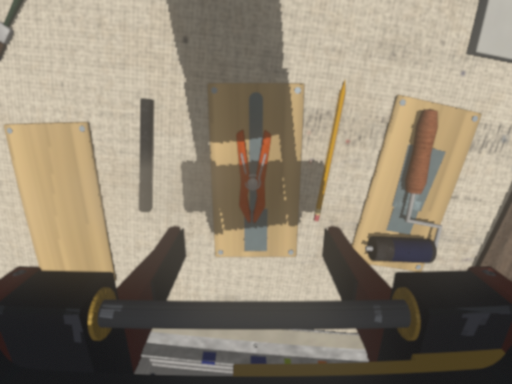

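Wrist view: the clamp is at (254,175) with its handles up (towards the robot) and jaws at (254,218). The pencil is at (330,150), the marker at (147,155), and the brayer is on the right with its roller at (402,248). I'll measure all the orange parts together.

```bash
cat >> h.py <<'E'
def frame(w,a):
    """extent of points along axis a (deg): centre, L, W"""
    d=np.array([np.cos(np.radians(a)),np.sin(np.radians(a))]);q=np.array([-d[1],d[0]]);e=w@d;f=w@q
    return (d*(e.max()+e.min())/2+q*(f.max()+f.min())/2).round(1),round(float(np.ptp(e)),1),round(float(np.ptp(f)),1)
def sel(c,m,box,z):
    x0,y0,x1,y1=box;k=np.zeros_like(m);k[y0:y1,x0:x1]=m[y0:y1,x0:x1]
    k=cv2.morphologyEx(k,cv2.MORPH_OPEN,np.ones((2,2)))
    return px2w(c,cv2.findNonZero(k).reshape(-1,2),z)[:,:2].astype(np.float32)
E
python3 - <<'E'
from h import *
c=cam("wrist");im=cv2.imread("pics/w1.png");hsv=cv2.cvtColor(im,cv2.COLOR_BGR2HSV)
w=sel(c,cv2.inRange(hsv,(0,130,60),(14,255,255)),(225,115,280,232),15)
r=cv2.minAreaRect(w);print(r)
# symmetry axis: midpoints of each slice along x
for x0 in range(440,560,12):
    s=w[(w[:,0]>=x0)&(w[:,0]<x0+12)]
    if len(s): print(x0+6,s[:,1].min().round(1),s[:,1].max().round(1),((s[:,1].min()+s[:,1].max())/2).round(1))
b=cv2.inRange(hsv,(10,50,50),(28,200,255));bb=sel(c,b,(204,78,308,262),6);print("board",cv2.minAreaRect(bb))
E
```

```text
((498.943603515625, 132.65798950195312), (108.32666778564453, 38.0886116027832), 5.497536659240723)
446 108.8 147.1 128.0
458 109.1 147.6 128.3
470 111.4 147.2 129.3
482 113.8 147.2 130.5
494 117.6 146.2 131.9
506 119.3 146.3 132.8
518 119.7 149.1 134.4
530 119.6 150.2 134.9
542 120.9 148.4 134.6
554 128.2 143.4 135.8
board ((501.4009704589844, 135.4280548095703), (221.62034606933594, 113.99649810791016), 6.386124134063721)
```

arm_command(rows=[0,0,0.012,0.25,0.025,1.0,0.36,0,0,0.012,0.25,0.025,1.0,0.36])

```text
t: 1.75
ee_pos: [477.8, 133.3, 119.3]
orientation: [-0.117, 3.139, 0.0]
ft_force: [0.8, -0.7, -0.1]
width: 75.2
grasp_force: 0.0
```

arm_command(rows=[0,0,0,0,0,0.9,0.36,0,0,0,0,0,0.9,0.36])

```text
t: 1.95
ee_pos: [476.4, 133.2, 45.5]
orientation: [0.12, -3.135, 0.001]
ft_force: [0.3, 0.0, -0.3]
width: 61.1
grasp_force: 0.0
```

arm_command(rows=[0,0,0,0,0,0.26,0.36,0,0,0,0,0,0.26,0.36])

```text
t: 2.15
ee_pos: [478.6, 133.7, 26.5]
orientation: [0.12, -3.138, 0.0]
ft_force: [0.5, 0.4, 0.8]
width: 59.9
grasp_force: 0.0
```

arm_command(rows=[0,0,0,0,0,0,-1,0,0,0,0,0,0,-1,0,0,0,0,0,0,-1,0,0,0,0,0,0,-1,0,0,0,0,0,0,-1])

```text
t: 2.65
ee_pos: [479.2, 132.6, 27.9]
orientation: [-0.122, 3.139, 0.0]
ft_force: [-1.0, 0.6, 2.3]
width: 34.6
grasp_force: 29.7
```

arm_command(rows=[0,0,0,0,0,-0.3,-1,0,0,0,0,0,-0.8,-1,0,0,0,0,0,-1,-1])

```text
t: 2.95
ee_pos: [480.3, 132.7, 110.1]
orientation: [-0.121, 3.136, 0.001]
ft_force: [0.7, 0.5, -0.2]
width: 34.8
grasp_force: 29.7
```

arm_command(rows=[0,0,0,-0.158,-0.79,0,-1,0,0,0,-0.158,-0.79,0,-1])

```text
t: 3.15
ee_pos: [497.9, 68.6, 108.6]
orientation: [-0.121, 3.137, -0.0]
ft_force: [-0.8, -0.0, -0.6]
width: 34.9
grasp_force: 29.7
```

arm_command(rows=[0,0,0,-0.158,-0.79,0,-1,0,0,0,-0.158,-0.79,0,-1])

```text
t: 3.35
ee_pos: [515.1, 5.6, 107.6]
orientation: [-0.118, 3.139, -0.001]
ft_force: [0.0, 1.2, -0.5]
width: 34.8
grasp_force: 29.7
```

arm_command(rows=[0,0,0,-0.158,-0.79,0,-1,0,0,0,-0.158,-0.79,0,-1])

```text
t: 3.55
ee_pos: [532.7, -56.4, 107.5]
orientation: [-0.117, 3.139, -0.001]
ft_force: [-0.8, 1.6, -1.0]
width: 35.0
grasp_force: 29.7
```

arm_command(rows=[0,0,0,-0.158,-0.79,0,-1,0,0,0,-0.158,-0.79,0,-1,0,0,0,-0.158,-0.79,0,-1])

```text
t: 3.85
ee_pos: [549.4, -116.8, 107.3]
orientation: [0.117, -3.139, -0.0]
ft_force: [-0.9, 0.8, -1.0]
width: 34.7
grasp_force: 29.7
```

arm_command(rows=[0,0,0,0,0,0.4,-1,0,0,0,0,0,0.8,-1,0,0,0,0,0,0.95,-1,0,0,0,0,0,1,-1,0,0,0,0,0,1,-1])

```text
t: 4.35
ee_pos: [548.5, -114.2, 27.8]
orientation: [0.123, -3.137, -0.001]
ft_force: [0.9, -0.2, -0.2]
width: 34.7
grasp_force: 29.7
```

```bash
python3 - <<'E'
from h import *
go(549.3,-116,28.5,94.4)
E
```

```text
t 4.35 pos [ 548.5 -114.2   27.8] th 94.5 w 34.7 gf 29.7 ft [ 0.9 -0.2 -0.2] tilt [-1.8e-03  7.0e-04 -1.0e+00]
shift mm [-0.6 -1.8 -0.7] scaled [-0.008 -0.023 -0.009] turn z deg 0.1 scaled 0.0006
```

arm_command(rows=[0,0,0,0,0,0,0.1,0,0,0,0,0,0,0.1,0,0,0,0,0,0,0.1])

```text
t: 4.65
ee_pos: [549.6, -115.4, 28.1]
orientation: [-0.123, 3.139, -0.0]
ft_force: [0.3, -0.3, -0.5]
width: 48.2
grasp_force: 0.0
```

arm_command(rows=[0,0,0,0,0,-0.4,0.1,0,0,0,0,0,-1,0.1,0,0,0,0,0,-1,0.1])

```text
t: 4.95
ee_pos: [552.9, -116.4, 112.9]
orientation: [-0.122, 3.13, -0.004]
ft_force: [1.0, -0.3, -0.3]
width: 48.4
grasp_force: 0.0
```

arm_command(rows=[0,0,0,0.265,-0.81,-0.385,0.1,0,0,0,0.265,-0.81,-0.385,0.1])

```text
t: 5.15
ee_pos: [533.3, -183.3, 139.6]
orientation: [-0.123, 3.138, -0.002]
ft_force: [-0.7, 0.2, -0.2]
width: 48.4
grasp_force: 0.0
```

arm_command(rows=[0,0,0,0.265,-0.81,-0.385,0.1,0,0,0,0.265,-0.81,-0.385,0.1])

```text
t: 5.35
ee_pos: [516.9, -250.7, 170.4]
orientation: [-0.12, 3.138, -0.002]
ft_force: [0.6, -0.4, -0.2]
width: 48.7
grasp_force: 0.0
```

arm_command(rows=[0,0,0.042,0.265,-0.81,-0.385,0,0,0,0.042,0.265,-0.81,-0.385,0,0,0,0.042,0.265,-0.81,-0.385,0,0,0,0.042,0.265,-0.81,-0.385,0])

```text
t: 5.75
ee_pos: [500.5, -314.3, 199.5]
orientation: [-0.087, -3.14, -0.001]
ft_force: [-0.2, 0.8, -1.1]
width: 43.6
grasp_force: 0.0
```

```bash
python3 - <<'E'
from h import *
go(500,-313,200,87)
c,im,d=shot("wrist","w2.png")
E
```

```text
t 5.75 pos [ 500.5 -314.3  199.5] th 86.83 w 43.6 gf 0.0 ft [-0.2  0.8 -1.1] tilt [-3.e-04  6.e-04 -1.e+00]
shift mm [ 0.6  1.2 -0.5] scaled [ 0.007  0.015 -0.006] turn z deg -0.17 scaled -0.0009
```

View pics/w2.png

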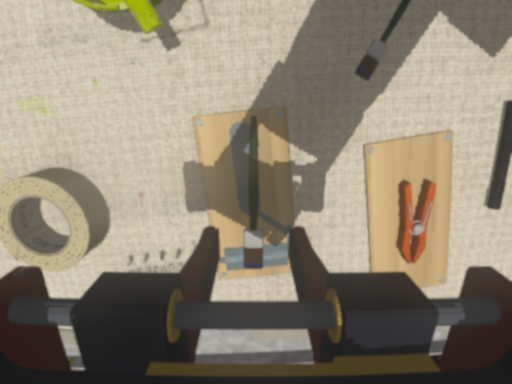

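Wrist view: the clamp sits flat on the blank board at (415,225). The brush handle runs from (254,117) to (253,230), with the ferrule and head at (253,250).

```bash
python3 - <<'E'
from h import *
c=cam("wrist");im=cv2.imread("pics/w2.png");hsv=cv2.cvtColor(im,cv2.COLOR_BGR2HSV)
m=cv2.inRange(hsv,(0,0,0),(180,255,62));k=np.zeros_like(m);k[108:229,243:264]=m[108:229,243:264]
print(rect(c,mk(k,1,255) if 0 else k,12))
for v in range(112,276,8): print(v,[i+238 for i in range(32) if m[v,i+238]][::30] , m[v,238:270].nonzero()[0][[0,-1]]+238 if m[v,238:270].any() else None)
print(px2w(c,[(253.5,116),(253,230),(253,268)],12).round(1))
b=cv2.inRange(hsv,(10,50,50),(28,200,255));print("board",cv2.minAreaRect(sel(c,b,(190,100,300,280),6)))
E
```

```text
(array([ 533.9, -315.8], dtype=float32), 'mean', array([ 532.3, -315.5], dtype=float32), 'LxW', 64.4, 10.0, 'axis', -3.48)
112 [] None
120 [] None
128 [] None
136 [] None
144 [] None
152 [] None
160 [] None
168 [] None
176 [] None
184 [251] [251 256]
192 [249] [249 257]
200 [249] [249 257]
208 [250] [250 257]
216 [251] [251 256]
224 [251] [251 255]
232 [] None
240 [] None
248 [] None
256 [] None
264 [] None
272 [] None
[[ 428.3 -309.5   12. ]
 [ 568.8 -317.8   12. ]
 [ 624.5 -320.8   12. ]]
board ((532.2378540039062, -331.6429748535156), (149.8911590576172, 226.8179473876953), 89.89215850830078)
```

arm_command(rows=[0,0,0,-0.331,0.012,1.0,0,0,0,0,-0.331,0.012,1.0,0])

```text
t: 6.0
ee_pos: [527.8, -313.1, 118.1]
orientation: [-0.083, -3.14, -0.001]
ft_force: [-0.3, -0.1, 1.1]
width: 44.2
grasp_force: 0.0
```

arm_command(rows=[0,0,0,0,0,0.9,0,0,0,0,0,0,0.9,0])

```text
t: 6.2
ee_pos: [525.5, -311.5, 43.1]
orientation: [-0.081, -3.135, -0.006]
ft_force: [0.9, -0.2, 0.6]
width: 43.8
grasp_force: 0.0
```

arm_command(rows=[0,0,0,0,0,0.26,0,0,0,0,0,0,0.26,0])

```text
t: 6.4
ee_pos: [527.4, -312.9, 25.9]
orientation: [-0.082, -3.138, -0.002]
ft_force: [-0.2, 0.1, 0.3]
width: 44.0
grasp_force: 0.0
```

arm_command(rows=[0,0,0,0,0,0,-1,0,0,0,0,0,0,-1,0,0,0,0,0,0,-1,0,0,0,0,0,0,-1,0,0,0,0,0,0,-1])

```text
t: 6.9
ee_pos: [527.4, -314.7, 27.2]
orientation: [-0.085, -3.14, -0.0]
ft_force: [0.0, -0.6, 0.6]
width: 11.9
grasp_force: 30.0
```

arm_command(rows=[0,0,0,0,0,-0.3,-1,0,0,0,0,0,-0.8,-1,0,0,0,0,0,-1,-1])

```text
t: 7.2
ee_pos: [528.8, -315.7, 110.1]
orientation: [0.085, 3.137, -0.003]
ft_force: [1.6, -0.7, -0.1]
width: 11.3
grasp_force: 30.0
```

```bash
python3 - <<'E'
from h import *
go(499.7,132.7,110,96.6)
c,im,d=shot("wrist","w3.png")
E
```

```text
t 7.2 pos [ 528.8 -315.7  110.1] th 86.89 w 11.3 gf 30.0 ft [ 1.6 -0.7 -0.1] tilt [ 0.0034 -0.0021 -1.    ]
shift mm [ 53.4 446.2  -0.9] scaled [ 0.667  5.577 -0.012] turn z deg -9.71 scaled -0.054
```

View pics/w3.png

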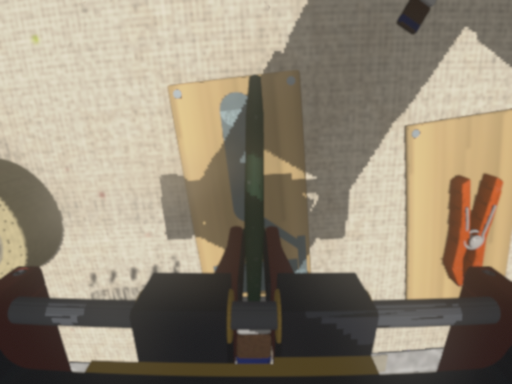

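Wrist view: the brush is held straight between the fingers, handle end at (254,77). The brayer outline is clear below it. Now I carry it to the brush board.

arm_command(rows=[0,0,0,0.11,0.928,0,-1,0,0,0,0.11,0.928,0,-1])

```text
t: 7.45
ee_pos: [521.4, -238.3, 106.5]
orientation: [-0.086, -3.139, -0.002]
ft_force: [-0.3, -0.1, -1.1]
width: 11.6
grasp_force: 30.0
```

arm_command(rows=[0,0,0,0.11,0.928,0,-1,0,0,0,0.11,0.928,0,-1])

```text
t: 7.65
ee_pos: [516.3, -162.8, 106.0]
orientation: [-0.084, -3.138, -0.002]
ft_force: [0.2, 0.4, -0.3]
width: 11.6
grasp_force: 30.0
```

arm_command(rows=[0,0,0,0.11,0.928,0,-1,0,0,0,0.11,0.928,0,-1])

```text
t: 7.85
ee_pos: [511.7, -88.3, 106.2]
orientation: [-0.084, -3.138, -0.001]
ft_force: [0.1, -0.6, -0.6]
width: 11.5
grasp_force: 30.0
```

arm_command(rows=[0,0,0,0.11,0.928,0,-1,0,0,0,0.11,0.928,0,-1])

```text
t: 8.05
ee_pos: [507.2, -13.9, 106.2]
orientation: [-0.084, -3.139, -0.001]
ft_force: [0.4, 0.8, -0.7]
width: 12.0
grasp_force: 30.0
```

arm_command(rows=[0,0,0,0.11,0.928,0,-1,0,0,0,0.11,0.928,0,-1])

```text
t: 8.25
ee_pos: [502.6, 60.7, 106.3]
orientation: [-0.083, -3.139, -0.0]
ft_force: [0.3, 0.7, -0.6]
width: 11.3
grasp_force: 30.0
```

arm_command(rows=[0,0,-0.054,0.11,0.928,0,-1,0,0,-0.054,0.11,0.928,0,-1,0,0,-0.054,0.11,0.928,0,-1,0,0,-0.054,0.11,0.928,0,-1])

```text
t: 8.65
ee_pos: [498.2, 132.8, 106.4]
orientation: [0.183, -3.135, 0.001]
ft_force: [0.1, 0.3, -0.6]
width: 11.5
grasp_force: 30.0
```

```bash
python3 - <<'E'
from h import *
go(499.7,132.7,110,96.6)
c,im,d=shot("wrist","w4.png")
E
```

```text
t 8.65 pos [498.2 132.8 106.4] th 96.67 w 11.5 gf 30.0 ft [ 0.1  0.3 -0.6] tilt [-1.1e-03 -5.0e-04 -1.0e+00]
shift mm [-1.4 -0.3 -3.6] scaled [-0.018 -0.003 -0.044] turn z deg 0.07 scaled 0.0004
```

View pics/w4.png

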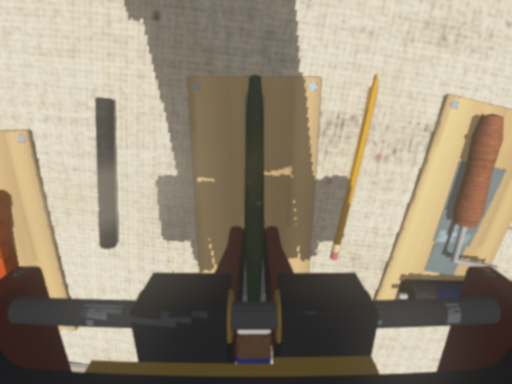

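Wrist view: the board's near nails are at (196,86) and (312,87), and the handle end sits midway at (254,77), so the brush is centred. Next is the descent.

arm_command(rows=[0,0,0,-0.018,0,0.4,-1,0,0,0,-0.018,0,0.8,-1,0,0,0,-0.018,0,0.95,-1,0,0,0,-0.018,0,0.99,-1,0,0,0,-0.018,0,0.99,-1])

```text
t: 9.2
ee_pos: [500.1, 132.0, 28.1]
orientation: [0.179, -3.135, 0.001]
ft_force: [-0.2, -0.4, -0.1]
width: 11.9
grasp_force: 30.0
```

arm_command(rows=[0,0,0,0,0,0,-1,0,0,0,0,0,0,-0.2,0,0,0,0,0,0,-0.2,0,0,0,0,0,0,-0.2])

```text
t: 9.6
ee_pos: [500.6, 133.0, 28.4]
orientation: [-0.181, 3.136, 0.0]
ft_force: [0.3, 0.5, 0.2]
width: 32.1
grasp_force: 0.0
```

arm_command(rows=[0,0,0,0,0,-0.4,0,0,0,0,0,0,-1,0,0,0,0,0,0,-1,0])

```text
t: 9.9
ee_pos: [503.6, 133.9, 112.9]
orientation: [-0.181, 3.127, 0.003]
ft_force: [0.0, 0.4, 0.4]
width: 43.9
grasp_force: 0.0
```

arm_command(rows=[0,0,0,0,0,-1,0,0,0,0,0,0,-1,0,0,0,0,0,0,-1,0])

```text
t: 10.2
ee_pos: [502.7, 133.6, 191.6]
orientation: [-0.181, 3.129, 0.002]
ft_force: [-0.4, -1.3, -0.4]
width: 43.6
grasp_force: 0.0
```

```bash
python3 - <<'E'
from h import *
go(460,325,200,93.9)
c,im,d=shot("wrist","w5.png")
E
```

```text
t 10.2 pos [502.7 133.6 191.6] th 96.62 w 43.6 gf 0.0 ft [-0.4 -1.3 -0.4] tilt [ 0.0071  0.0017 -1.    ]
shift mm [ 20.3 195.   -8.4] scaled [ 0.253  2.438 -0.105] turn z deg 2.72 scaled 0.0151
```

View pics/w5.png

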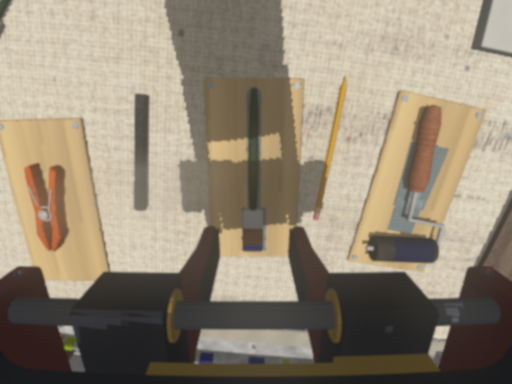

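Wrist view: the brush lies on its board from (254,88) to (253,250) and covers its outline. On to the brayer.

arm_command(rows=[0,0,0,0.085,0.81,-0.035,0,0,0,0,0.085,0.81,-0.035,0])

```text
t: 10.45
ee_pos: [484.9, 198.2, 189.5]
orientation: [0.181, -3.135, -0.0]
ft_force: [-0.7, -0.5, -0.1]
width: 43.8
grasp_force: 0.0
```

arm_command(rows=[0,0,0,0.085,0.81,-0.035,0,0,0,0,0.085,0.81,-0.035,0])

```text
t: 10.65
ee_pos: [470.5, 262.6, 192.3]
orientation: [0.185, -3.135, 0.0]
ft_force: [0.7, -1.2, 0.1]
width: 43.7
grasp_force: 0.0
```

arm_command(rows=[0,0,0.015,0.085,0.81,-0.035,0.2,0,0,0.015,0.085,0.81,-0.035,0.2,0,0,0.015,0.085,0.81,-0.035,0.2])

```text
t: 10.95
ee_pos: [456.7, 324.9, 195.3]
orientation: [0.114, -3.138, 0.001]
ft_force: [0.4, 0.1, 1.2]
width: 52.7
grasp_force: 0.0
```

```bash
python3 - <<'E'
from h import *
go(460,325,200,93.9)
c,im,d=shot("wrist","w6.png")
hsv=cv2.cvtColor(im,cv2.COLOR_RGB2HSV)
m=mk(hsv,(0,90,30),(11,255,170),(200,60,310,250));print("handle",rect(c,m,22))
ys,xs=m.nonzero();print(xs.min(),xs.max(),ys.min(),ys.max())
E
```

```text
t 10.95 pos [456.7 324.9 195.3] th 94.15 w 52.7 gf 0.0 ft [0.4 0.1 1.2] tilt [-1.1e-03 -9.0e-04 -1.0e+00]
shift mm [-3.3 -0.2 -4.7] scaled [-0.041 -0.002 -0.059] turn z deg 0.25 scaled 0.0014
handle (array([416.1, 320. ], dtype=float32), 'mean', array([417.3, 319.5], dtype=float32), 'LxW', 36.6, 17.1, 'axis', 9.7)
245 260 129 162
```

View pics/w6.png

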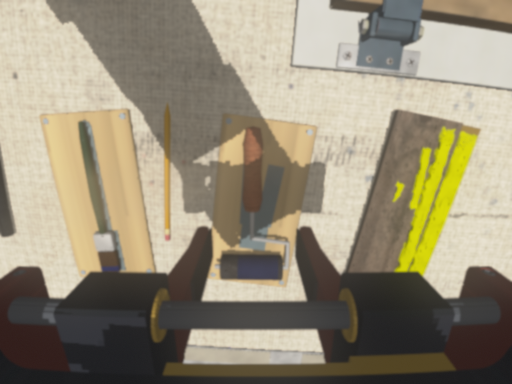

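Wrist view: the brayer handle runs from (253,127) to (252,211), and the roller is at (251,265), spanning 220–283.

```bash
python3 - <<'E'
from h import *
c=cam("wrist")
p=px2w(c,[(253,127),(252.5,211),(251.5,265)],22)[:,:2];print(p.round(1))
v=p[1]-p[0];print(np.hypot(*v),np.degrees(np.arctan2(v[1],v[0])))
u=v/np.hypot(*v);print("origin from end",p[0]+96*u,"from front",p[1]-4*u, "from roller",p[2]-79*u)
u=np.array([np.cos(np.radians(4)),np.sin(np.radians(4))])
print("top",np.array([446.7,323.2])+46*u)
E
```

```text
[[396.  318.3]
 [494.2 324.7]
 [568.  328.6]]
98.31985124676517 3.7118112922816393
origin from end [491.83885089 324.5580388 ] from front [490.16222659 324.44926929] from roller [489.15476684 323.50594916]
top [492.58794631 326.40879779]
```

arm_command(rows=[0,0,0.002,-0.309,-0.03,1.0,0.2,0,0,0.002,-0.309,-0.03,1.0,0.2])

```text
t: 11.2
ee_pos: [482.9, 321.2, 114.8]
orientation: [-0.098, 3.14, -0.001]
ft_force: [0.2, -0.4, -0.3]
width: 52.7
grasp_force: 0.0
```

arm_command(rows=[0,0,0,0,0,0.85,0.2,0,0,0,0,0,0.85,0.2])

```text
t: 11.4
ee_pos: [480.6, 319.3, 43.9]
orientation: [0.096, -3.134, 0.006]
ft_force: [0.4, 0.7, -1.1]
width: 52.8
grasp_force: 0.0
```

arm_command(rows=[0,0,0,0,0,0.25,0.2,0,0,0,0,0,0.25,0.2])

```text
t: 11.6
ee_pos: [482.3, 320.6, 26.5]
orientation: [0.096, -3.138, 0.003]
ft_force: [-0.6, -0.6, 0.2]
width: 52.8
grasp_force: 0.0
```

arm_command(rows=[0,0,0,0,0,0,-1,0,0,0,0,0,0,-1,0,0,0,0,0,0,-1,0,0,0,0,0,0,-1,0,0,0,0,0,0,-1])

```text
t: 12.1
ee_pos: [482.6, 322.9, 28.6]
orientation: [-0.098, 3.14, 0.0]
ft_force: [-0.1, -0.7, 0.4]
width: 22.9
grasp_force: 30.0
```

arm_command(rows=[0,0,0,0,0,-0.1,-1,0,0,0,0,0,-0.3,-1,0,0,0,0,0,-0.6,-1,0,0,0,0,0,-0.9,-1,0,0,0,0,0,-1,-1])

```text
t: 12.6
ee_pos: [483.7, 323.9, 111.8]
orientation: [-0.098, 3.136, 0.004]
ft_force: [-0.0, 0.7, -1.9]
width: 22.9
grasp_force: 30.0
```

```bash
python3 - <<'E'
from h import *
go(520.2,-323,110,93.1)
c,im,d=shot("wrist","w7.png")
E
```

```text
t 12.6 pos [483.7 323.9 111.8] th 93.57 w 22.9 gf 30.0 ft [-0.   0.7 -1.9] tilt [ 0.0038  0.0024 -1.    ]
shift mm [ 3.800e+00 -6.479e+02  3.000e-01] scaled [ 4.700e-02 -8.099e+00  4.000e-03] turn z deg 0.47 scaled 0.0026
```

View pics/w7.png

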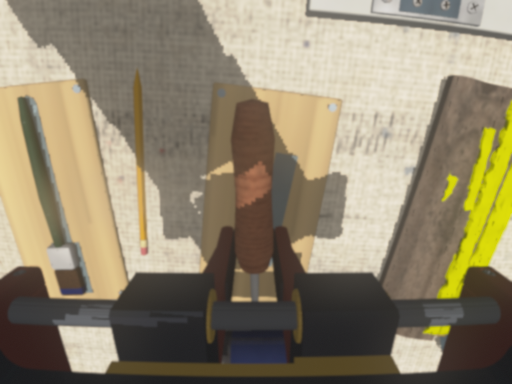

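Wrist view: the brayer is held straight, handle end at (252,103). Carrying it to its board.

arm_command(rows=[0,0,0,0,-0.2,0,-1,0,0,0,0,-0.5,0,-1,0,0,0,0,-0.9,0,-1])

```text
t: 12.95
ee_pos: [486.0, 249.9, 107.3]
orientation: [0.1, -3.138, 0.001]
ft_force: [0.7, 0.1, -1.8]
width: 22.6
grasp_force: 30.0
```

arm_command(rows=[0,0,0,0,-0.45,0,-1,0,0,0,0,-0.9,0,-1])

```text
t: 13.15
ee_pos: [490.0, 177.0, 107.2]
orientation: [0.098, -3.138, 0.001]
ft_force: [-0.3, -0.4, -1.4]
width: 22.5
grasp_force: 30.0
```

arm_command(rows=[0,0,0,0,-0.45,0,-1,0,0,0,0,-0.9,0,-1])

```text
t: 13.35
ee_pos: [494.4, 105.0, 107.3]
orientation: [0.097, -3.138, 0.001]
ft_force: [-0.3, -1.0, -2.3]
width: 22.3
grasp_force: 30.0
```

arm_command(rows=[0,0,0,0,-0.45,0,-1,0,0,0,0,-0.9,0,-1])

```text
t: 13.55
ee_pos: [498.7, 33.3, 107.3]
orientation: [0.097, -3.137, 0.0]
ft_force: [-0.3, 0.0, -2.5]
width: 22.3
grasp_force: 30.0
```

arm_command(rows=[0,0,0,0,-0.45,0,-1,0,0,0,0,-0.9,0,-1])

```text
t: 13.75
ee_pos: [503.1, -38.4, 107.3]
orientation: [0.097, -3.138, -0.0]
ft_force: [1.0, 0.7, -1.5]
width: 23.0
grasp_force: 30.0
```

arm_command(rows=[0,0,0,0,-0.45,0,-1,0,0,0,0,-0.9,0,-1])

```text
t: 13.95
ee_pos: [507.5, -110.1, 107.2]
orientation: [0.097, -3.138, -0.001]
ft_force: [0.6, 0.5, -1.9]
width: 22.9
grasp_force: 30.0
```

arm_command(rows=[0,0,0,0,-0.45,0,-1,0,0,0,0,-0.9,0,-1])

```text
t: 14.15
ee_pos: [511.9, -181.8, 107.2]
orientation: [0.097, -3.137, -0.001]
ft_force: [0.5, 0.2, -1.5]
width: 22.8
grasp_force: 30.0
```

arm_command(rows=[0,0,0,0,-0.45,0,-1,0,0,0,0,-0.9,0,-1])

```text
t: 14.35
ee_pos: [516.3, -253.5, 107.0]
orientation: [0.097, -3.138, -0.002]
ft_force: [-0.1, -0.3, -1.1]
width: 22.6
grasp_force: 30.0
```

arm_command(rows=[0,0,0.003,0.02,-0.4,0,-1,0,0,0.003,0.02,-0.7,0,-1,0,0,0.003,0.02,-0.9,0,-1,0,0,0.003,0.02,-0.9,0,-1])

```text
t: 14.75
ee_pos: [520.1, -325.5, 107.5]
orientation: [0.079, -3.14, -0.001]
ft_force: [-0.3, 0.2, -1.4]
width: 22.7
grasp_force: 30.0
```

```bash
python3 - <<'E'
from h import *
go(521.2,-323,110,93.1)
c,im,d=shot("wrist","w8.png")
E
```

```text
t 14.75 pos [ 520.1 -325.5  107.5] th 92.89 w 22.7 gf 30.0 ft [-0.3  0.2 -1.4] tilt [-8.e-04  3.e-04 -1.e+00]
shift mm [-1.2  2.4 -2.5] scaled [-0.015  0.03  -0.031] turn z deg -0.21 scaled -0.0011
```

View pics/w8.png

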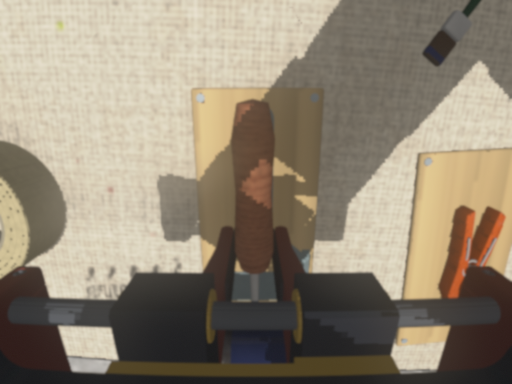

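Wrist view: the handle is centred at x≈253 and the board nails' midpoint is at 256, which agrees with the 2.4 mm correction. Lowering.

arm_command(rows=[0,0,-0.001,-0.015,0.03,0.3,-1,0,0,-0.001,-0.015,0.03,0.6,-1,0,0,-0.001,-0.015,0.03,0.85,-1,0,0,-0.001,-0.015,0.03,0.98,-1,0,0,-0.001,-0.015,0.03,0.985,-1])

```text
t: 15.3
ee_pos: [521.5, -319.7, 28.5]
orientation: [0.09, -3.138, -0.003]
ft_force: [0.3, 0.8, -0.0]
width: 22.4
grasp_force: 30.0
```

arm_command(rows=[0,0,0,0,0,0,-1,0,0,0,0,0,0,-1,0,0,0,0,0,0,0.1,0,0,0,0,0,0,0.1,0,0,0,0,0,0,0.1])

```text
t: 15.8
ee_pos: [522.4, -321.6, 30.1]
orientation: [-0.088, 3.14, -0.001]
ft_force: [-0.5, -0.8, 0.3]
width: 43.5
grasp_force: 0.0
```

arm_command(rows=[0,0,0,0,0,-0.3,0.1,0,0,0,0,0,-0.9,0.1,0,0,0,0,0,-1,0.1])

```text
t: 16.1
ee_pos: [524.6, -323.1, 114.3]
orientation: [-0.087, 3.134, -0.007]
ft_force: [-0.3, -0.6, 0.7]
width: 48.2
grasp_force: 0.0
```

arm_command(rows=[0,0,0,0,0,-1,0.36,0,0,0,0,0,-1,0.36,0,0,0,0,0,-1,0.36,0,0,0,0,0,-1,0.36])

```text
t: 16.5
ee_pos: [522.2, -321.5, 190.0]
orientation: [-0.087, 3.139, -0.001]
ft_force: [0.4, -0.5, -0.8]
width: 59.8
grasp_force: 0.0
```

```bash
python3 - <<'E'
from h import *
go(549.3,-115,200,94.4)
c,im,d=shot("wrist","w9.png")
E
```

```text
t 16.5 pos [ 522.2 -321.5  190. ] th 93.19 w 59.8 gf 0.0 ft [ 0.4 -0.5 -0.8] tilt [ 1.1e-03 -7.0e-04 -1.0e+00]
shift mm [-38.6 204.7 -10.2] scaled [-0.482  2.558 -0.127] turn z deg -1.21 scaled -0.0067
```

View pics/w9.png

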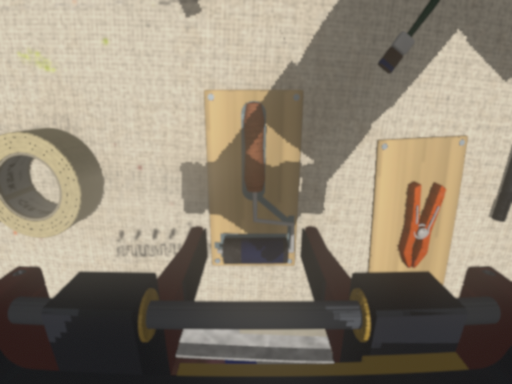

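Wrist view: the brayer lies on its outline, handle at (254,145) and roller at (255,248), between board edges 206 and 300. The clamp is undisturbed at (422,225), so I regrasp it at the pose where I released it.

arm_command(rows=[0,0,0,-0.16,0.853,-0.04,0.36,0,0,0,-0.16,0.853,-0.04,0.36])

```text
t: 16.75
ee_pos: [529.7, -250.0, 190.5]
orientation: [0.087, -3.137, -0.004]
ft_force: [0.1, 0.1, -0.3]
width: 59.6
grasp_force: 0.0
```

arm_command(rows=[0,0,0,-0.16,0.853,-0.04,0.36,0,0,0,-0.16,0.853,-0.04,0.36])

```text
t: 16.95
ee_pos: [538.8, -180.4, 193.9]
orientation: [0.089, -3.137, -0.003]
ft_force: [-0.1, -0.9, 0.1]
width: 59.5
grasp_force: 0.0
```

arm_command(rows=[0,0,-0.007,-0.16,0.853,-0.04,0.36,0,0,-0.007,-0.16,0.853,-0.04,0.36,0,0,-0.007,-0.16,0.853,-0.04,0.36,0,0,-0.007,-0.16,0.853,-0.04,0.36])

```text
t: 17.35
ee_pos: [548.4, -114.7, 197.8]
orientation: [0.124, -3.137, -0.001]
ft_force: [0.9, -0.2, -0.5]
width: 59.6
grasp_force: 0.0
```

```bash
python3 - <<'E'
from h import *
go(549.5,-115.2,28,94.4)
E
```

```text
t 17.35 pos [ 548.4 -114.7  197.8] th 94.53 w 59.6 gf 0.0 ft [ 0.9 -0.2 -0.5] tilt [-2.4e-03  2.0e-04 -1.0e+00]
shift mm [ -1.5  -0.7 169.8] scaled [-0.019 -0.009  2.122] turn z deg 0.13 scaled 0.0007
```

arm_command(rows=[0,0,0,-0.015,-0.01,1.0,0.36,0,0,0,-0.015,-0.01,1.0,0.36])

```text
t: 17.55
ee_pos: [549.3, -116.7, 116.9]
orientation: [0.12, -3.138, -0.0]
ft_force: [-0.3, 0.4, -0.5]
width: 60.0
grasp_force: 0.0
```

arm_command(rows=[0,0,0,0,0,0.87,0.36,0,0,0,0,0,0.87,0.36])

```text
t: 17.75
ee_pos: [547.3, -116.5, 45.1]
orientation: [0.119, -3.133, -0.002]
ft_force: [0.3, 1.0, 0.1]
width: 59.6
grasp_force: 0.0
```

arm_command(rows=[0,0,0,0,0,0.25,0.36,0,0,0,0,0,0.25,0.36])

```text
t: 17.95
ee_pos: [549.0, -116.9, 26.9]
orientation: [0.119, -3.136, -0.001]
ft_force: [-0.2, -0.1, -0.6]
width: 59.7
grasp_force: 0.0
```

arm_command(rows=[0,0,0,0,0,0,-1,0,0,0,0,0,0,-1,0,0,0,0,0,0,-1,0,0,0,0,0,0,-1,0,0,0,0,0,0,-1])

```text
t: 18.45
ee_pos: [550.5, -115.7, 30.0]
orientation: [-0.122, 3.139, -0.0]
ft_force: [-1.2, -0.5, 1.3]
width: 34.5
grasp_force: 29.8
```

arm_command(rows=[0,0,0,0,0,-0.3,-1,0,0,0,0,0,-0.8,-1,0,0,0,0,0,-1,-1,0,0,0,0,0,-1,-1])

```text
t: 18.85
ee_pos: [552.1, -115.8, 112.3]
orientation: [-0.122, 3.134, -0.002]
ft_force: [0.7, -1.0, 0.2]
width: 34.6
grasp_force: 29.8
```

```bash
python3 - <<'E'
from h import *
go(474.9,331.6,107,86.55)
E
```

```text
t 18.85 pos [ 552.1 -115.8  112.3] th 94.47 w 34.6 gf 29.8 ft [ 0.7 -1.   0.2] tilt [ 0.0052 -0.0012 -1.    ]
shift mm [ 42.1 452.1   4.3] scaled [0.526 5.651 0.054] turn z deg 7.92 scaled 0.044
```

arm_command(rows=[0,0,0,0.085,0.942,0,-1,0,0,0,0.085,0.942,0,-1])

```text
t: 19.05
ee_pos: [536.2, -39.5, 108.6]
orientation: [0.12, -3.137, -0.001]
ft_force: [0.2, 0.6, -1.4]
width: 34.4
grasp_force: 29.8
```

arm_command(rows=[0,0,0,0.085,0.942,0,-1,0,0,0,0.085,0.942,0,-1])

```text
t: 19.25
ee_pos: [523.3, 36.0, 108.3]
orientation: [0.123, -3.137, -0.001]
ft_force: [1.0, -0.2, -0.2]
width: 34.1
grasp_force: 29.8
```

arm_command(rows=[0,0,0,0.085,0.942,0,-1,0,0,0,0.085,0.942,0,-1])

```text
t: 19.45
ee_pos: [510.8, 110.7, 108.4]
orientation: [0.124, -3.137, -0.0]
ft_force: [-0.1, -0.4, -0.4]
width: 34.6
grasp_force: 29.8
```

arm_command(rows=[0,0,0,0.085,0.942,0,-1,0,0,0,0.085,0.942,0,-1])

```text
t: 19.65
ee_pos: [498.4, 185.3, 108.4]
orientation: [0.124, -3.138, 0.0]
ft_force: [0.6, 0.4, -1.9]
width: 34.7
grasp_force: 29.8
```

arm_command(rows=[0,0,0,0.085,0.942,0,-1,0,0,0,0.085,0.942,0,-1])

```text
t: 19.85
ee_pos: [485.9, 260.0, 108.4]
orientation: [0.124, -3.138, 0.0]
ft_force: [0.1, 0.6, -0.4]
width: 34.7
grasp_force: 29.8
```

arm_command(rows=[0,0,0.044,0.085,0.942,0,-1,0,0,0.044,0.085,0.942,0,-1,0,0,0.044,0.085,0.942,0,-1,0,0,0.044,0.085,0.942,0,-1])

```text
t: 20.25
ee_pos: [473.5, 331.8, 108.4]
orientation: [-0.092, -3.139, 0.002]
ft_force: [0.3, -0.4, -0.4]
width: 34.5
grasp_force: 29.8
```

```bash
python3 - <<'E'
from h import *
go(475.2,331.6,30,86.55)
c,im,d=shot("wrist","w10.png")
E
```

```text
t 20.25 pos [473.5 331.8 108.4] th 86.65 w 34.5 gf 29.8 ft [ 0.3 -0.4 -0.4] tilt [-0.0017 -0.0014 -1.    ]
shift mm [-1.8 -0.  78.4] scaled [-0.023 -0.     0.98 ] turn z deg 0.1 scaled 0.0005
```

View pics/w10.png

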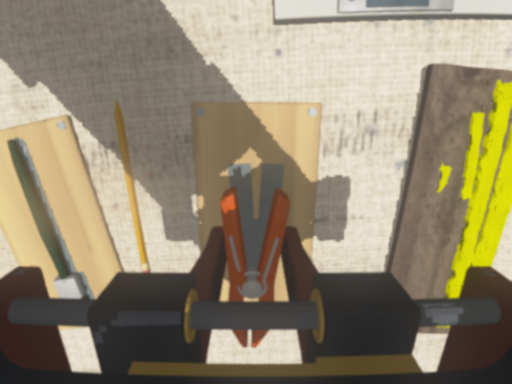

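Wrist view: the clamp is centred (handles 229/283, nails 199/312) over the V-shaped outline, whose ends are at (240,168) and (270,168). Lowering and releasing.

arm_command(rows=[0,0,0,-0.02,0,0.4,-1,0,0,0,-0.02,0,0.8,-1,0,0,0,-0.02,0,0.93,-1,0,0,0,-0.02,0,0.98,-1,0,0,0,-0.02,0,0.98,-1])

```text
t: 20.8
ee_pos: [476.3, 331.3, 31.3]
orientation: [-0.096, -3.14, 0.001]
ft_force: [-1.3, -0.1, -1.0]
width: 34.5
grasp_force: 29.8
```

arm_command(rows=[0,0,0,0,0,0,-1,0,0,0,0,0,0,0.2,0,0,0,0,0,0,0.2,0,0,0,0,0,0,0.2])

```text
t: 21.2
ee_pos: [476.4, 332.2, 31.8]
orientation: [0.095, 3.139, 0.001]
ft_force: [-0.3, -0.3, 0.3]
width: 52.1
grasp_force: 0.0
```

arm_command(rows=[0,0,0,0,0,-0.4,0.2,0,0,0,0,0,-1,0.2,0,0,0,0,0,-1,0.2])

```text
t: 21.5
ee_pos: [479.2, 334.2, 116.7]
orientation: [0.094, 3.132, 0.009]
ft_force: [0.7, -0.3, 1.4]
width: 52.3
grasp_force: 0.0
```

arm_command(rows=[0,0,0,0,0,-1,0.2,0,0,0,0,0,-1,0.2,0,0,0,0,0,-1,0.2])

```text
t: 21.8
ee_pos: [478.2, 333.5, 195.3]
orientation: [0.095, 3.134, 0.007]
ft_force: [0.8, 1.1, 0.4]
width: 53.0
grasp_force: 0.0
```

arm_command(rows=[0,0,0,0.6,1,-0.6,0.2,0,0,0,0.6,1,-0.6,0.2,0,0,0,0.6,1,-0.6,0.2])

```text
t: 22.1
ee_pos: [432.1, 418.7, 240.9]
orientation: [0.09, 3.138, 0.006]
ft_force: [1.6, -0.6, 0.0]
width: 52.7
grasp_force: 0.0
```

arm_command(rows=[0,0,0,0.6,1,0,0.2,0,0,0,0.6,1,0,0.2,0,0,0,0.6,1,0,0.2])

```text
t: 22.4
ee_pos: [387.7, 500.4, 237.5]
orientation: [-0.089, -3.139, 0.0]
ft_force: [0.2, -0.6, 0.1]
width: 52.6
grasp_force: 0.0
```

```bash
python3 - <<'E'
from h import *
print(ctrl.get_obs()["ee_pos"])
c,im,d=shot("top","top1.png");im=im[:,:,::-1]
cr=lambda x,y,w,h,s:cv2.resize(im[y:y+h,x:x+w],None,fx=s,fy=s,interpolation=cv2.INTER_CUBIC)
cv2.imwrite("pics/crop2.png",np.hstack([cr(92,130,135,100,3.8),cr(340,120,60,100,3.8)]))
E
```

```text
[387.65271643 500.3645639  237.49617675]
```

View pics/crop2.png

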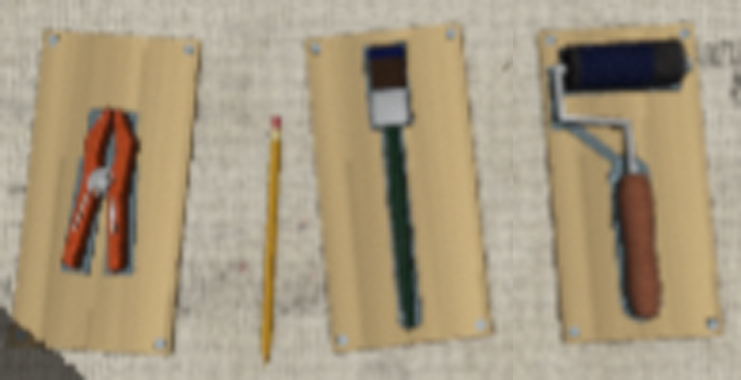

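In the top crop the clamp, brush and brayer each lie on their own outline and point the right way. The small leftover edges match the height parallax, and the pencil has not moved. Handing in.

```bash
python3 -c "
from workcell import ctrl
print(ctrl.close_job())"
```

```text
the job is handed in; nothing more can be done
None
```

The brayer, brush and clamp each lie on the board with their own outline, flat and pointing the right way; the marker and pencil were left alone, and I handed the job in at about 22 s of the 112 s allowed.

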